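# Clamp an offcut in the ratchet clamp

## Robot

A 7-joint arm with a two-finger parallel gripper is mounted at the origin on a cart in front of the work surface, level with it; the furniture and walls round the work are solid. World frame = base frame: x ahead of the robot, y to its left, z up, the work surface at z = 0. Lengths are in m, angles in degrees, forces in N, time in s.
With the tool pointing down it reaches from about 0.4 to 0.875 m from the base axis. Payload 6.5 kg.
Tool frame: the origin (TCP) lies at the very end of the fingers, on their centre line; the grasp point (between the pads) lies arm.pinch_z behind it (arm.pinch_z is the distance from the TCP to the grasp point, in m); z points along the fingers, y is the direction in which the jaws open and shut (so a half turn about z gives the same grasp; the last joint's range is limited). The gripper opens to 88 mm and grips with 3 to 60 N. Pads are 18 mm wide; open, the fingers measure 123 mm over their backs; the gripper's body (75 mm by 187 mm) begins 45 mm behind the grasp point.
Start: joints at [63.873, 30.733, -0.252, 88.115, 0.149, 61.152, -4.079], TCP at [0.247, -0.601, 0.239] pointing down, gripper open.
Joint ranges: [-154.64, 154.64], [-21.42, 123.67], [-72.66, 72.17], [13.99, 137.28], [-74.86, 254.86], [10.95, 109.41], [-158.01, 158.01]. Speed limits (degrees/s): [136.94, 136.94, 180, 180, 180, 180, 180].

## Interface

Orientations are given as a 3x3 rotation matrix whose columns are the frame's x, y, z axes.
In Python, from rig import arm gives the robot as it stands.
- The arm moves only by the tool step_arm, never from a script. Its argument "steps" is text: rows parted by semicolons, each of 7 numbers parted by spaces: the shift along the tool's x, y, z in mm, then the turn, a rotation vector about the tool's x, y, z in rad, then the closure in counts, from 0 (fully open) to 255 (shut). A call has exactly 8 rows; each row is the pose to reach, as a shift and turn from the pose commanded when the call began, along the tool's axes at that moment; what a row does not reach only later rows make up. A row lasts 1/12 s, in which the tool goes at most 41.7 mm and 7.16 degrees, less where a joint would pass 70% of its speed; a pose out of reach is approached as far as the arm can. A call with a gripper value outside its range is refused whole. The fingers move at their own pace and stop on an object; "grip_force" is the grip in N (left out, the last holds). Time passes only in rows, so rows that repeat a pose let the fingers close, or fill a call up. It gives the time, the measured TCP pose, the force and the opening at its end, in the units of the state.
- arm.sense(): the state, without advancing time (a new reading comes with each control period).
- arm.read_camera(name): name is "side" or "top" or "wrist"; returns the picture (400x640x3 uint8, blue, green, red); there is no depth.
- arm.calibration(name): a dict with "mtx" (3x3 intrinsics, pixels), "world_to_cam" (4x4, takes a point from world to camera coordinates); the wrist camera has in their place "T_tool_cam" (4x4, takes a point from camera to tool coordinates, whose origin is the TCP and whose axes are the flange's). Camera axes: x right, y down, z forward; pixel columns grow to the right and rows downward; lengths in m; the calibration is good to about 2 mm. A picture is of the moment at which its call begins: read the wrist's pose just before it. calibration takes no time and is no camera call.
- arm.job_done(): hands the job in, once; it reports no verdict.
Trained networks look in the newest picture that a camera, given by its name, has taken for a name from the list of things; names that differ only in an ending like _2 or _b are one class to them, and where a whole thing is asked for, a point or a joint stands for the part that bears it (a point fixed in the world has none). Each returns a list of dicts, best first, with "score" (0 to 1); they miss things now and then, are a little off and sometimes report something else, mostly with a low value. They report only what shows in the picture. A call takes as long as a camera call. They do not tell look-alikes from the thing itself.
- arm.recognise(camera, target): "location" ([x, y, z] in m, in the coordinates of the camera as it stood for that picture, good to about 4 mm: the middle of the surface that is visible of it).
The state is a dict: "time": time; "joint_positions": joint angles; "dq": joint speeds; "joint_efforts": joint torques, N m; "ee_pos": TCP position; "eef_rot": TCP orientation; "wrist_force": force on the tool from outside, world axes, zero at the start; "torque": the same for the moment, N m; "width": opening from 0.0 (shut) to 1.0 (fully open).
Only numpy, scipy, OpenCV 4.12 (cv2) and the standard library are available. Lean on these libraries where they do the work, as an engineer would, in place of code of your own. Each camera call takes 0.05 s, during which the arm holds its last target.

## Task

Take the long flat one of the two pine offcuts lying just left of the ratchet clamp and lay it flat and lengthwise on the clamp's bed, between the sliding jaw and the sprung pad, and let go of it. Then push the slide by its upright lug, click by click, until the offcut is squeezed firmly and has driven the sprung pad about half-way into its travel (never fully home), and let go, so that the pawl alone keeps it clamped. Leave the other loose things where they are.

Things in the scene. Friction and masses are not known exactly. Their poses are not given: they have to be found in the camera images.
- offcut_centre (a point): centre of the loose long pine offcut, a plain block 45 (its x) x 110 (its y, lengthwise) x 30 mm high, lying flat on the bench, about 0.08 kg. It is the longer, flatter one of the two pine offcuts just left of the clamp (others far down the bench are no part of this).
- short_offcut: bystander: loose short, tall pine offcut 45 x 70 x 45 mm; origin at the centre of its underside
- tape_measure: bystander: loose pocket tape measure 75 x 89 x 34 mm; origin at the centre of its underside
- bed (a point): centre of the clamp's bed, on the top face (10 mm above the bench) of the clamp's fixed aluminium base plate, 320 mm (x, from -155 to +165 from this point) x 110 mm (y). Its x is the clamping direction, from the sliding jaw towards the sprung pad; z up. The offcut lies here with its length along this x. No side walls beside the offcut's place.
- jaw_face (a point): centre line of the sliding jaw's flat gripping face, 15 mm above the bed; axes as the bed's, +x points out of the face towards the sprung pad. The jaw is 80 mm wide (y), 12 mm thick, and its top is 48 mm above the bench. It moves with the slide. At the start it is 63 mm behind the bed's centre.
- lug (a point): centre of the width of the rear (-x) face of the slide's upright lug, a plate 40 mm wide (y), 12 mm thick (x), whose top is 70 mm above the bench; this point is 50 mm above the bench and 48 mm behind the jaw face. Axes as the bed's. Push here towards +x. Behind and below the lug the slide's flat tail is 24 mm above the bench and runs 34 mm back; nothing stands above it.
- slide (a joint): travel of the slide and jaw along +x of the bed, m, 0 at the start, at most 0.068. It slides by hand (drag with the pawl about 1 to 4 N). A sprung pawl at its right side clicks over a tooth every 6 mm and blocks the return, so pushing too far cannot be undone and after letting go the jaw springs back by up to 6 mm to the last tooth.
- pad (a joint): how far the sprung pad is pressed into the end unit, m: 0 free, 0.024 fully home. Stiffness 600 N/m with 2.4 N preload (about 9.6 N at half travel, about 17 N fully home), so the push on the lug is that plus the drag. The pad is a plate 80 mm wide, 32 mm high, 10 mm thick that faces the jaw. The end unit behind it is set anywhere in a 22 mm span: the free gap between jaw face and pad at the start is 132 to 154 mm; where exactly is not given and must be felt or seen.
Mind the look-alikes: they are no part of the job. Leave any white look-alike of the part that bears offcut_centre alone.

How it is judged:
By the outcome, as a careful person would: the job done as asked, in the order asked, and still so for the second after the job is handed in, with the robot touching nothing.
It also fails if it takes over 64 s, if anything falls off the work surface, if the arm or the gripper's body presses on something with over 40 N, if the wrist force passes 120 N, or if a joint passes its speed limit or range.

## Working session

There is one attempt and no reset: what is moved stays moved. The work goes in short steps, Python scripts to look and compute and a tool call to move; the robot and the scene stay as the last step left them, time stands still between calls to the robot, and variables do not carry over. Pictures are saved under pics/ and viewed, and the job is handed in when it is done.

Besides the shell and the picture viewer there is one more tool, called as name(argument=value, ...), one argument or row to a line, values as JSON. step_arm: Moves the arm, as the interface text tells. Its arguments: {"type":"object","properties":{"steps":{"type":"string"},"grip_force":{"type":"number"}},"required":["steps"]}

```bash
ls; mkdir -p pics
cat > h.py <<'E'
import numpy as np, cv2
from rig import arm
np.set_printoptions(precision=4, suppress=True)
def snap(c,name):
    im=arm.read_camera(c); cv2.imwrite(f'pics/{name}.png',im); return im
def to_world(c,p,s=None):
    k=arm.calibration(c); p=np.append(p,1)
    if c=='wrist':
        s=s or arm.sense()
        T=np.eye(4);T[:3,:3]=np.array(s['eef_rot']);T[:3,3]=s['ee_pos']
        return (T@np.array(k['T_tool_cam'])@p)[:3]
    return (np.linalg.inv(np.array(k['world_to_cam']))@p)[:3]
def ray(c,u,v,z,s=None):
    k=arm.calibration(c);K=np.array(k['mtx'])
    d=np.linalg.inv(K)@[u,v,1]
    o=to_world(c,[0,0,0],s);e=to_world(c,d,s)-o
    return o+e*(z-o[2])/e[2]
def proj(c,P,s=None):
    k=arm.calibration(c);K=np.array(k['mtx'])
    if c=='wrist':
        s=s or arm.sense()
        T=np.eye(4);T[:3,:3]=np.array(s['eef_rot']);T[:3,3]=s['ee_pos']
        W=np.linalg.inv(T@np.array(k['T_tool_cam']))
    else: W=np.array(k['world_to_cam'])
    q=(W@np.append(P,1))[:3]; q=K@q; return q[:2]/q[2]
E
python3 - <<'E'
from h import *
print(arm.sense(), arm.pinch_z)
for c in ['top','side','wrist']:
    snap(c,c+'0')
    print(c,arm.calibration(c))
    for t in ['offcut_centre','lug','jaw_face','bed','pad','short_offcut','tape_measure']:
        try:
            for d in arm.recognise(c,t)[:3]: print(c,t,round(d['score'],2),to_world(c,d['location']))
        except Exception as e: print(c,t,e)
E
```

```text
pics
{'time': 0.0, 'joint_positions': array([63.8727, 30.7765, -0.2542, 88.1672,  0.1514, 61.151 , -4.0807]), 'dq': array([ 0.0699, -0.0492,  0.014 ,  0.0976, -0.0963, -0.0506,  0.0336]), 'joint_efforts': array([ -0.0006, -57.098 ,   0.9908, -25.1597,  -0.0562,   0.0181,
         0.0001]), 'ee_pos': array([ 0.2468, -0.6007,  0.2379]), 'eef_rot': array([[ 0.925 ,  0.3801, -0.0008],
       [ 0.3801, -0.925 ,  0.0015],
       [-0.0002, -0.0016, -1.    ]]), 'wrist_force': array([-0.6375, -0.2619, -0.2413]), 'torque': array([-0.0063, -0.0108,  0.0309]), 'width': 1.001502099263022} 0.0187
top {'mtx': array([[373.1162,   0.    , 319.9826],
       [  0.    , 373.1162, 205.8657],
       [  0.    ,   0.    ,   1.    ]]), 'world_to_cam': array([[ 0.0084, -1.    , -0.0044,  0.2997],
       [-0.9971, -0.0081, -0.0752,  0.5104],
       [ 0.0751,  0.005 , -0.9972,  1.3169],
       [ 0.    ,  0.    ,  0.    ,  1.    ]])}
top offcut_centre 0.93 [0.3969 0.6906 0.0314]
top lug 0.69 [ 0.5557 -0.0642  0.0349]
top jaw_face 0.76 [ 0.565  -0.0647  0.028 ]
top bed 0.69 [0.5412 0.0126 0.0097]
top pad 0.28 [0.
[... 333 characters left out ...]
  ,  0.0201],
       [ 0.234 , -0.9001, -0.3676,  1.4327],
       [ 0.    ,  0.    ,  0.    ,  1.    ]])}
side offcut_centre 0.9 [0.4458 0.3483 0.0306]
side offcut_centre 0.3 [ 0.5576 -0.0337  0.0399]
side lug 0.79 [ 0.5573 -0.0321  0.045 ]
side jaw_face 0.85 [ 0.5553 -0.0368  0.0442]
side bed 0.63 [ 0.5427 -0.0244  0.0054]
side short_offcut 0.77 [0.5919 0.341  0.0322]
wrist {'mtx': array([[277.8075,   0.    , 321.918 ],
       [  0.    , 277.8075, 197.3769],
       [  0.    ,   0.    ,   1.    ]]), 'T_tool_cam': array([[-0.0002, -0.9587, -0.2844,  0.0735],
       [ 1.    , -0.0003,  0.0005, -0.0006],
       [-0.0006, -0.2844,  0.9587, -0.1458],
       [ 0.    ,  0.    ,  0.    ,  1.    ]])}
```

View pics/top0.png

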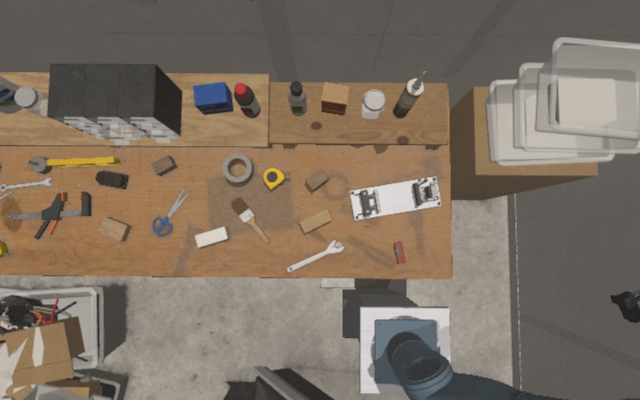

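View pics/side0.png

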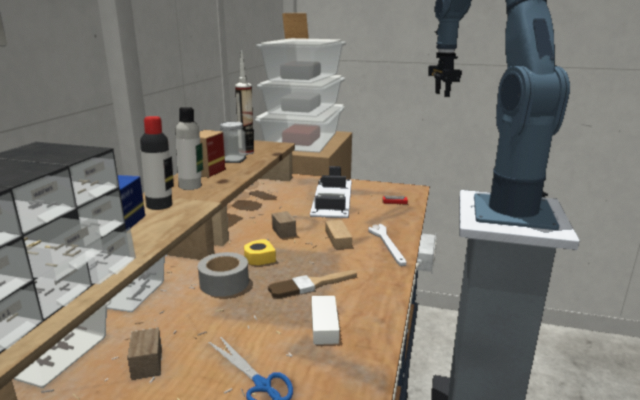

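Run:
```python
from h import *
im=cv2.imread('pics/top0.png')
a=cv2.resize(im[165:255,290:450],(800,450),interpolation=cv2.INTER_CUBIC);cv2.imwrite('pics/topz.png',a)
im=cv2.imread('pics/side0.png')
a=cv2.resize(im[155:275,260:420],(800,600),interpolation=cv2.INTER_CUBIC);cv2.imwrite('pics/sidez.png',a)
for u,v,z in [(315,221,.03),(316,181,.045),(349,186,.01),(434,178,.01),(441,206,.01),(357,219,.01)]: print(ray('top',u,v,z))
```

```text
[0.4532 0.3211 0.03  ]
[0.594  0.3186 0.045 ]
[0.5817 0.1995 0.01  ]
[ 0.6133 -0.1085  0.01  ]
[ 0.5117 -0.1322  0.01  ]
[0.4623 0.1704 0.01  ]
```

View pics/topz.png

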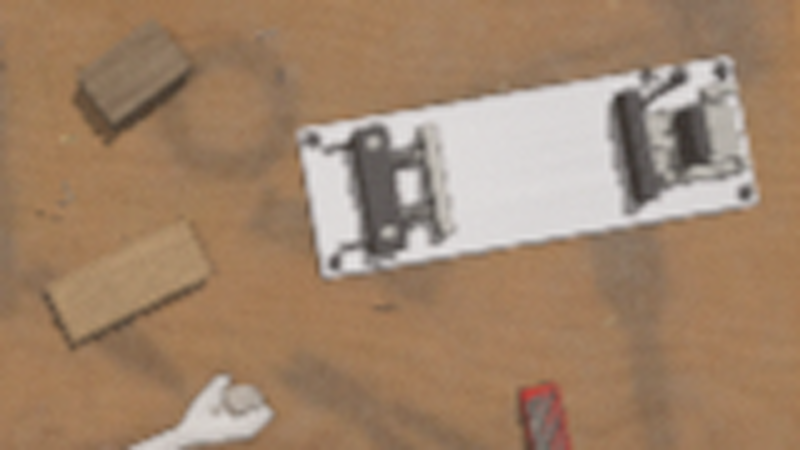

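View pics/sidez.png

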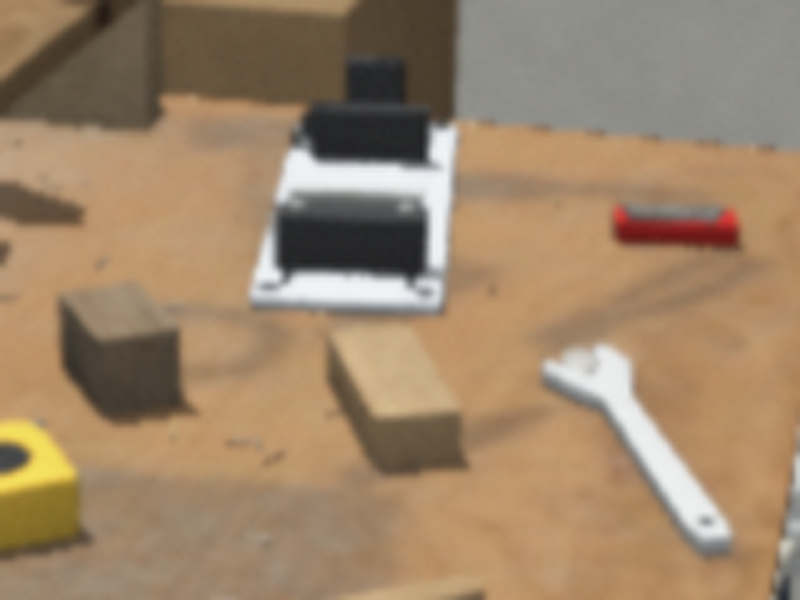

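```bash
cat >> h.py <<'E'
def go(P,az,cmd=None):
    """shift (mm) and yaw (rad about tool z) from the current pose to world P, tool-down with tool x at azimuth az (deg)"""
    s=arm.sense();R=np.array(s['eef_rot']);p=np.array(s['ee_pos'])
    from scipy.spatial.transform import Rotation as Ro
    a=np.radians(az);c,n=np.cos(a),np.sin(a)
    Rt=np.array([[c,n,0],[n,-c,0],[0,0,-1.]])
    print('at',p,'az',np.degrees(np.arctan2(R[1,0],R[0,0])).round(2),'shift mm',(R.T@(np.array(P)-p)*1000).round(1),'rot',Ro.from_matrix(R.T@Rt).as_rotvec().round(4),'t',round(s['time'],2))
E
python3 - <<'E'
from h import *
go([.45,-.35,.24],55); go([.53,-.1,.24],95);go([.53,.12,.24],100)
E
```

```text
at [ 0.247  -0.6012  0.2387] az 22.34 shift mm [ 283.2 -155.2   -1.3] rot [ 0.      0.     -0.5701] t 1.2
at [ 0.247  -0.6012  0.2387] az 22.34 shift mm [ 452.3 -356.1   -1.3] rot [ 0.      0.     -1.2682] t 1.2
at [ 0.247  -0.6012  0.2387] az 22.34 shift mm [ 535.9 -559.6   -1.3] rot [ 0.      0.     -1.3555] t 1.2
```

step_arm(
  steps="35 -19 0 0 0 -0.07 0; 70 -38 0 0 0 -0.15 0; 106 -58 0 0 0 -0.22 0; 142 -78 0 0 0 -0.3 0; 177 -97 0 0 0 -0.38 0; 212 -116 0 0 0 -0.45 0; 248 -136 0 0 0 -0.52 0; 283 -155 0 0 0 -0.6 0",
)

```text
time: 1.87
ee_pos: [0.4509, -0.3485, 0.239]
eef_rot: [[0.546, 0.838, 0.0], [0.838, -0.546, -0.0], [-0.0, 0.0, -1.0]]
wrist_force: [1.1, -0.1, 0.9]
width: 1.0
```

Run:
```python
from h import *
go([.53,-.06,.24],95);go([.53,.12,.24],100)
```

```text
at [ 0.4509 -0.3485  0.239 ] az 56.91 shift mm [284.9 -91.3  -1.1] rot [ 0.0004  0.0002 -0.6648] t 1.87
at [ 0.4509 -0.3485  0.239 ] az 56.91 shift mm [ 435.7 -189.5   -1.1] rot [ 0.0004  0.0002 -0.752 ] t 1.87
```

step_arm(
  steps="36 -11 0 0 0 -0.08 0; 71 -23 0 0 0 -0.17 0; 107 -34 0 0 0 -0.25 0; 142 -46 0 0 0 -0.33 0; 178 -57 0 0 0 -0.42 0; 214 -69 0 0 0 -0.5 0; 250 -80 0 0 0 -0.58 0; 285 -91 0 0 0 -0.66 0",
)

```text
time: 2.53
ee_pos: [0.5306, -0.0603, 0.2391]
eef_rot: [[-0.083, 0.997, 0.001], [0.997, 0.083, -0.0], [-0.0, 0.001, -1.0]]
wrist_force: [1.0, -0.2, 0.2]
width: 1.003
```

Run:
```python
from h import *
go([.53,.14,.24],100)
```

```text
at [ 0.5306 -0.0603  0.2391] az 94.75 shift mm [199.7  16.   -1. ] rot [ 0.0007  0.0003 -0.0917] t 2.53
```

step_arm(
  steps="25 2 0 0 0 -0.01 0; 50 4 0 0 0 -0.02 0; 75 6 0 0 0 -0.03 0; 100 8 0 0 0 -0.05 0; 125 10 0 0 0 -0.06 0; 150 12 0 0 0 -0.07 0; 175 14 0 0 0 -0.08 0; 200 16 0 0 0 -0.09 0",
)

```text
time: 3.2
ee_pos: [0.5304, 0.1396, 0.2389]
eef_rot: [[-0.168, 0.986, 0.0], [0.986, 0.168, -0.0], [-0.0, 0.0, -1.0]]
wrist_force: [-0.4, -0.7, -0.0]
width: 1.004
```

Run:
```python
from h import *
import pickle
s=arm.sense(); pickle.dump(s,open('s1.pkl','wb'))
snap('wrist','w1')
for t in ['offcut_centre','lug','jaw_face','bed','pad']:
    for d in arm.recognise('wrist',t)[:3]: print(t,round(d['score'],2),to_world('wrist',d['location'],s), proj('wrist',to_world('wrist',d['location'],s),s))
go([.453,.321,.1],116.7)
```

```text
offcut_centre 0.92 [0.4615 0.2958 0.0317] [284.7109  29.6777]
lug 0.59 [ 0.5606 -0.0703  0.0594] [317.8918 325.4382]
lug 0.59 [0.5987 0.3148 0.0469] [411.7942  30.079 ]
jaw_face 0.56 [ 0.5548 -0.0678  0.0543] [314.2245 320.8936]
bed 0.72 [0.5394 0.0544 0.0093] [318.0787 228.7777]
pad 0.6 [0.528  0.1069 0.0402] [315.7497 199.8443]
at [0.5306 0.137  0.2386] az 99.58 shift mm [194.5 -45.8 138.4] rot [-0.0005  0.0009 -0.2988] t 3.5
```

View pics/w1.png

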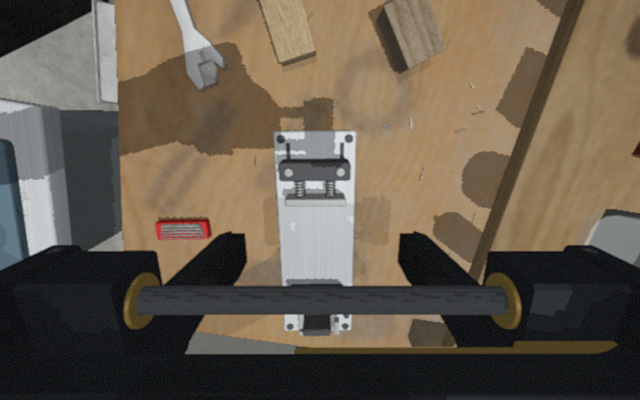

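Run:
```python
from h import *
import pickle
s=pickle.load(open('s1.pkl','rb'))
im=cv2.imread('pics/w1.png')
cv2.imwrite('pics/w1a.png',cv2.resize(im[110:345,250:385],None,fx=2.55*1,fy=2.55,interpolation=cv2.INTER_CUBIC))
cv2.imwrite('pics/w1b.png',cv2.resize(im[0:120,240:460],None,fx=3.6,fy=3.6,interpolation=cv2.INTER_CUBIC))
for u,v in [(275,132),(356,131),(352,332),(284,332)]: print(ray('wrist',u,v,.01,s))
```

```text
[0.461  0.1807 0.01  ]
[0.5657 0.1999 0.01  ]
[ 0.6245 -0.1168  0.01  ]
[ 0.5143 -0.1355  0.01  ]
```

View pics/w1a.png

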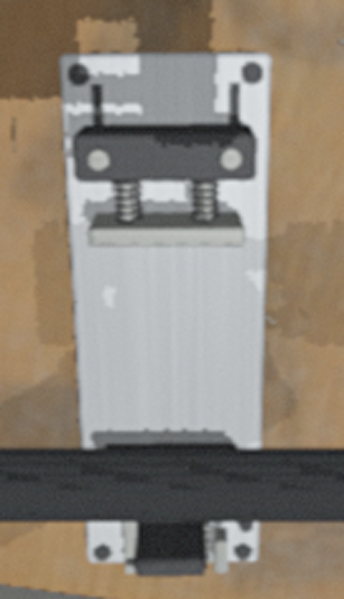

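View pics/w1b.png

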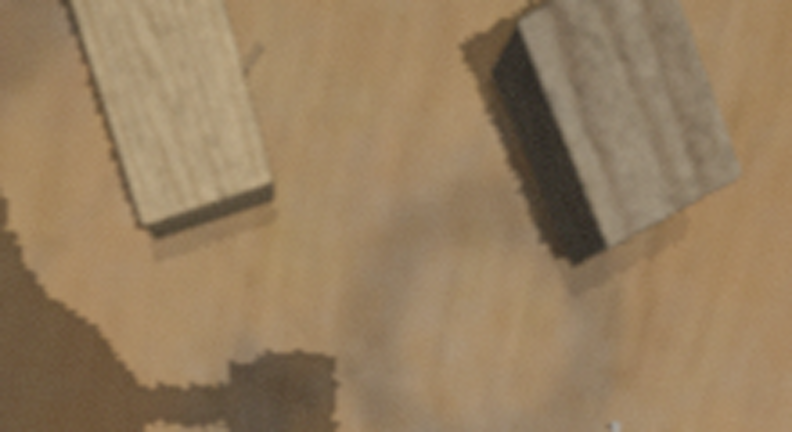

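```bash
cat > fit.py <<'E'
from h import *
import pickle
from scipy.optimize import least_squares
s=pickle.load(open('s1.pkl','rb'))
TOP=[(349.6,191),(437,176.4),(441.6,206),(355,220.4)]  # TL(end,+y far side) ...
# bed coords: end left = +165 ; world x larger => bed -y
B={'far_end':(.165,-.055),'near_end':(.165,.055),'far_jaw':(-.155,-.055),'near_jaw':(-.155,.055)}
obs=[('wrist','near_end',(273.9,132)),('wrist','far_end',(355.9,131.6)),('wrist','far_jaw',(350.8,330.4)),('wrist','near_jaw',(285.3,329.6)),
('top','far_end',(349.6,191)),('top','far_jaw',(437,176.4)),('top','near_jaw',(441.6,206)),('top','near_end',(355,220.4))]
def W(q,b,z=.01):
    a=q[2];return np.array([q[0]+np.cos(a)*b[0]-np.sin(a)*b[1],q[1]+np.sin(a)*b[0]+np.cos(a)*b[1],z])
def f(q,cams):
    return np.concatenate([(proj(c,W(q,B[n]),s)-p) for c,n,p in obs if c in cams])
for cams in ['wrist','top'],['wrist'],['top']:
    r=least_squares(f,[.542,.0275,np.radians(100)],args=(cams,)); print(cams,r.x[:2],np.degrees(r.x[2]),r.fun.round(1))
E
python3 fit.py
python3 - <<'E'
from h import *
import pickle
s=pickle.load(open('s1.pkl','rb'))
a,b,c=[ray('wrist',u,v,.03,s) for u,v in [(259.4,0),(280.3,62.5),(315.6,51.7)]]
print(a,b,c)
for d in (a-b,c-b): print(np.degrees(np.arctan2(d[1],d[0])),np.hypot(*d[:2]))
for e in [(45,292),(188,220),(213,268),(75,338)]: print(ray('top',290+e[0]/5,165+e[1]/5,.03))
E
```

```text
['wrist', 'top'] [0.5412 0.0277] 100.07665516829155 [-1.  -0.3  0.7 -0.5  0.2  0.7 -1.3  1.9 -0.7 -0.8 -1.2 -0.9  0.  -0.7
 -0.8 -0.3]
['wrist'] [0.5417 0.0282] 100.14494652578793 [-0.8 -0.5  1.  -0.8  0.6  0.5 -0.8  1.8]
['top'] [0.5388 0.0253] 99.86943852362259 [-0.  -0.3 -0.4 -0.1  0.7  0.2 -0.3  0.3]
[0.43   0.3201 0.03  ] [0.4606 0.2618 0.03  ] [0.4992 0.2799 0.03  ]
117.63953813124131 0.06581984312759247
25.104508786103242 0.042679364236856886
[0.4442 0.3777 0.03  ]
[0.4962 0.2767 0.03  ]
[0.4622 0.2588 0.03  ]
[0.4119 0.3561 0.03  ]
```

Run:
```python
from h import *
go([.454,.319,.1],117.3)
```

```text
at [0.5306 0.137  0.2386] az 99.58 shift mm [192.3 -45.1 138.4] rot [-0.0005  0.0009 -0.3093] t 3.5
```

step_arm(
  steps="27 -6 10 0 0 -0.05 0; 54 -13 25 0 0 -0.09 0; 82 -19 45 0 0 -0.14 0; 110 -26 65 0 0 -0.18 0; 138 -32 85 0 0 -0.23 0; 165 -39 105 0 0 -0.27 0; 192 -45 125 0 0 -0.31 0; 192 -45 138 0 0 -0.31 0",
)

```text
time: 4.17
ee_pos: [0.4506, 0.3246, 0.0994]
eef_rot: [[-0.467, 0.884, -0.002], [0.884, 0.467, 0.003], [0.004, -0.001, -1.0]]
wrist_force: [-0.5, 0.6, 0.1]
width: 1.002
```

Run:
```python
from h import *
import pickle
s=arm.sense(); pickle.dump(s,open('s2.pkl','wb'))
snap('wrist','w2')
for d in arm.recognise('wrist','offcut_centre')[:3]: print(round(d['score'],2),to_world('wrist',d['location'],s), proj('wrist',to_world('wrist',d['location'],s),s))
go([.454,.319,.006],117.3)
```

```text
0.97 [0.4514 0.3283 0.0318] [324.7591 206.6413]
at [0.4526 0.3188 0.0986] az 117.46 shift mm [-0.3  1.7 92.6] rot [-0.0042  0.001   0.0027] t 4.27
```

View pics/w2.png

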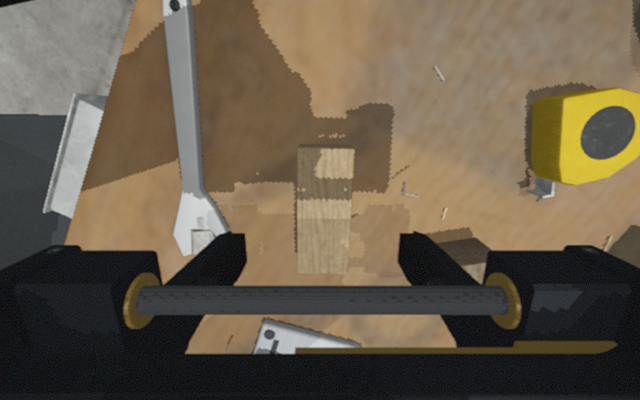

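Run:
```python
from h import *
import pickle
s=pickle.load(open('s2.pkl','rb')); R=np.array(s['eef_rot']);p=np.array(s['ee_pos'])
C=[(297,148),(355,148),(351,272),(295,272)]
P=np.array([ray('wrist',u,v,.03,s) for u,v in C]);print(P); m=P.mean(0); print(m, 'tool', R.T@(m-p)*1000)
d=(P[0]+P[1]-P[2]-P[3]); print(np.degrees(np.arctan2(d[1],d[0])), np.hypot(*d[:2])/2)
w=ray('wrist',230,238,.01,s);print('wrench',w,R.T@(w-p)*1000)
go(np.append(m[:2],.006),117.4)
```

```text
[[0.4106 0.3597 0.03  ]
 [0.45   0.3805 0.03  ]
 [0.5004 0.2852 0.03  ]
 [0.4569 0.2623 0.03  ]]
[0.4545 0.3219 0.03  ] tool [-4.4402  2.2069 69.4228]
116.674792410733 0.10782765595756642
wrench [0.3919 0.2543 0.01  ] [-35.103  -84.6857  89.3571]
at [0.4526 0.3188 0.0986] az 117.46 shift mm [ 2.   3.5 92.6] rot [-0.0042  0.001   0.001 ] t 4.27
```

step_arm(
  steps="0 1 12 0 0 0 60; 1 2 28 0 0 0 60; 1 2 46 0 0 0 60; 1 2 64 0 0 0 60; 1 2 80 0 0 0 60; 1 2 90 0 0 0 60; 1 2 94 0 0 0 60; 1 2 94 0 0 0 60",
  grip_force=20,
)

```text
time: 4.93
ee_pos: [0.4556, 0.3209, 0.0063]
eef_rot: [[-0.459, 0.888, -0.0], [0.888, 0.459, -0.001], [-0.001, -0.001, -1.0]]
wrist_force: [0.4, 0.5, 0.7]
width: 0.764
```

step_arm(
  steps="0 0 0 0 0 0 160; 0 0 0 0 0 0 200; 0 0 0 0 0 0 200; 0 0 0 0 0 0 200; 0 0 0 0 0 0 200; 0 0 0 0 0 0 200; 0 0 0 0 0 0 200; 0 0 0 0 0 0 200",
  grip_force=20,
)

```text
time: 5.6
ee_pos: [0.4554, 0.3223, 0.0074]
eef_rot: [[-0.461, 0.887, 0.001], [0.887, 0.461, 0.0], [-0.0, 0.001, -1.0]]
wrist_force: [-1.4, -1.7, 7.0]
width: 0.508
```

Run:
```python
from h import *
go([.5412,.0277,.2],100.1)
```

```text
at [0.4554 0.3223 0.0074] az 117.44 shift mm [-301.   -59.4 -192.6] rot [0.001  0.     0.3027] t 5.6
```

Run:
```python
from h import *
import pickle
s=pickle.load(open('s1.pkl','rb'))
b=np.array([.5412,.0277]);a=np.radians(100.1);ex=np.array([np.cos(a),np.sin(a)]);ey=np.array([-ex[1],ex[0]])
def bed(P): d=np.array(P)[:2]-b; return d@ex*1000,d@ey*1000
for v in (199,206):
  for z in (.042,.047): print(v,z,bed(ray('wrist',315,v,z,s)))
# top cam: pad left line zoom (425..455, 125..240)
for u,v in [(440,125),(428,125),(455,235),(440,240)]: print(bed(ray('top',290+u/5,165+v/5,.045)))
```

```text
199 0.042 (np.float64(81.89290047353437), np.float64(-0.1070898296017749))
199 0.047 (np.float64(83.41413876567339), np.float64(-0.2442095820981201))
206 0.042 (np.float64(72.38955469708372), np.float64(0.029307543284478436))
206 0.047 (np.float64(74.04948169739414), np.float64(-0.1098027476904864))
(np.float64(67.041304844945), np.float64(-34.83585214446945))
(np.float64(75.37422358509968), np.float64(-36.25232063274603))
(np.float64(70.53907536258204), np.float64(43.33594370188469))
(np.float64(81.53627518442548), np.float64(45.033206446014084))
```

step_arm(
  steps="0 0 -8 0 0 0 200; 0 0 -20 0 0 0 200; 0 0 -36 0 0 0 200; 0 0 -54 0 0 0 200; 0 0 -74 0 0 0 200; 0 0 -94 0 0 0 200; 0 0 -110 0 0 0 200; 0 0 -120 0 0 0 200",
  grip_force=20,
)

```text
time: 6.27
ee_pos: [0.4556, 0.3227, 0.1294]
eef_rot: [[-0.461, 0.887, 0.002], [0.887, 0.461, 0.002], [0.0, 0.003, -1.0]]
wrist_force: [0.1, 0.9, -1.0]
width: 0.508
```

Run:
```python
from h import *
import pickle
s=arm.sense(); pickle.dump(s,open('s3.pkl','wb'))
snap('wrist','w3')
go([.5412,.0277,.15],100.1)
```

```text
at [0.4562 0.3231 0.1304] az 117.45 shift mm [-301.3  -60.7  -20.1] rot [ 0.0043 -0.0012  0.3028] t 6.32
```

View pics/w3.png

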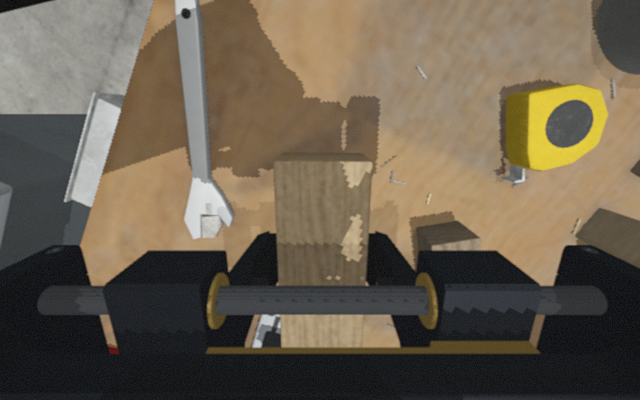

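Run:
```python
from h import *
k=arm.calibration('wrist');K=np.array(k['mtx']);T=np.array(k['T_tool_cam'])
def tool(u,v,z):
    d=T[:3,:3]@np.linalg.inv(K)@[u,v,1];o=T[:3,3];return (o+d*(z-o[2])/d[2])*1000
for u,v in [(275,155),(370,155),(275,162),(372,162),(280,347),(364,347)]: print((u,v),tool(u,v,-.0226),tool(u,v,.0074))
```

```text
(275, 155) [ 56.9215 -20.6321 -22.6   ] [ 52.7516 -25.6742   7.4   ]
(370, 155) [ 56.9119  21.4042 -22.6   ] [52.7397 26.6012  7.4   ]
(275, 162) [ 53.808  -20.7827 -22.6   ] [ 48.8798 -25.8615   7.4   ]
(372, 162) [ 53.7976  22.4491 -22.6   ] [48.8669 27.9007  7.4   ]
(280, 347) [-48.6553 -22.9844 -22.6   ] [-78.5414 -28.5995   7.4   ]
(364, 347) [-48.6855  23.2991 -22.6   ] [-78.579   28.9577   7.4   ]
```

step_arm(
  steps="-30 -6 -3 0 0 0.03 200; -64 -12 -6 0 0 0.06 200; -100 -19 -9 0 0 0.1 200; -136 -26 -12 0 0 0.13 200; -172 -33 -14 0 0 0.17 200; -208 -40 -16 0 0 0.21 200; -244 -48 -18 0 0 0.25 200; -278 -55 -20 0 0 0.28 200",
  grip_force=20,
)

```text
time: 6.98
ee_pos: [0.5341, 0.0476, 0.1465]
eef_rot: [[-0.195, 0.981, -0.001], [0.981, 0.195, -0.0], [-0.0, -0.001, -1.0]]
wrist_force: [0.9, 1.5, -1.3]
width: 0.513
```

Run:
```python
from h import *
go([.5402,.0331,.07],100.1)
```

```text
at [0.5341 0.0476 0.1465] az 101.26 shift mm [-15.4   3.2  76.5] rot [-0.0008  0.0003  0.0203] t 6.98
```

step_arm(
  steps="-6 1 8 0 0 0.01 200; -12 2 18 0 0 0.02 200; -15 3 30 0 0 0.02 200; -15 3 44 0 0 0.02 200; -15 3 58 0 0 0.02 200; -15 3 68 0 0 0.02 200; -15 3 76 0 0 0.02 200; -15 3 76 0 0 0.02 200",
  grip_force=20,
)

```text
time: 7.65
ee_pos: [0.5387, 0.037, 0.0687]
eef_rot: [[-0.18, 0.984, -0.003], [0.984, 0.18, 0.0], [0.001, -0.003, -1.0]]
wrist_force: [-0.7, -0.2, -0.9]
width: 0.509
```

Run:
```python
from h import *
import pickle
s=arm.sense(); pickle.dump(s,open('s4.pkl','wb'))
snap('wrist','w4');im=snap('top','t4')
cv2.imwrite('pics/t4z.png',cv2.resize(im[165:255,320:460],(784,504),interpolation=cv2.INTER_CUBIC))
go([.5402,.0331,.018],100.1)
```

```text
at [0.5401 0.0366 0.0705] az 100.33 shift mm [-3.5 -0.5 52.5] rot [-0.0005 -0.0004  0.004 ] t 7.75
```

View pics/w4.png

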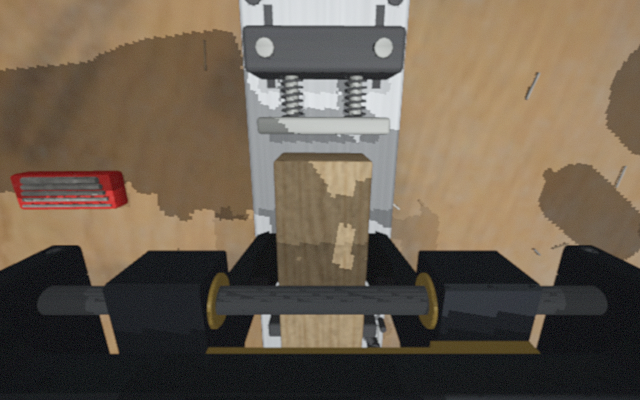

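View pics/t4z.png

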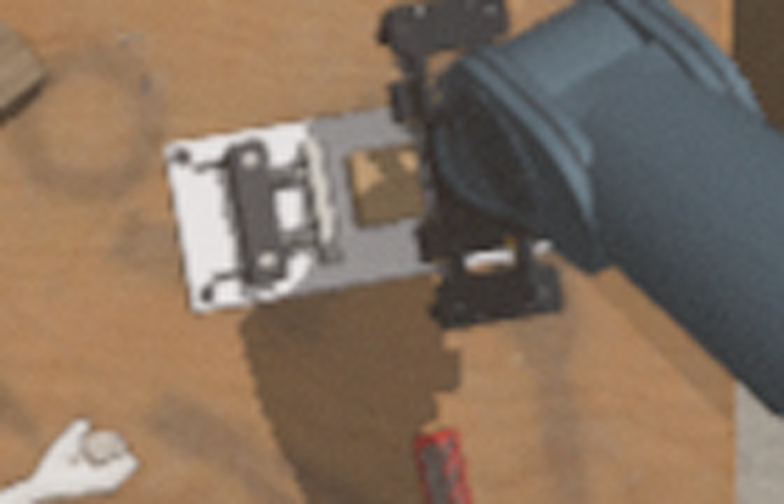

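Run:
```python
from h import *
import pickle
s=pickle.load(open('s4.pkl','rb'))
b=np.array([.5412,.0277]);a=np.radians(100.1);ex=np.array([np.cos(a),np.sin(a)]);ey=np.array([-ex[1],ex[0]])
def bed(P): d=np.array(P)[:2]-b; return np.round([d@ex*1000,d@ey*1000],1)
for z in (.042,.045): print(z,bed(ray('wrist',324,134,z,s)),bed(ray('wrist',324,118,z,s)))
print('block end',bed(ray('wrist',324,161,s['ee_pos'][2]+.0226,s)), 'plate edges',bed(ray('wrist',246,60,.01,s)),bed(ray('wrist',404,60,.01,s)))
print(bed(s['ee_pos']))
```

```text
0.042 [72.4 -0. ] [81.7  0. ]
0.045 [72.6 -0. ] [81.7  0. ]
block end [63.8  0.1] plate edges [118.5  52.4] [119.  -53.4]
[9.6 0.9]
```

step_arm(
  steps="-3 0 8 0 0 0 200; -3 0 18 0 0 0 200; -3 0 28 0 0 0 200; -3 0 37 0 0 0 200; -3 0 43 0 0 0 200; -3 0 47 0 0 0 200; -3 0 50 0 0 0 200; -3 0 50 0 0 0 200",
  grip_force=20,
)

```text
time: 8.42
ee_pos: [0.5405, 0.0329, 0.0201]
eef_rot: [[-0.178, 0.984, -0.001], [0.984, 0.178, -0.0], [0.0, -0.001, -1.0]]
wrist_force: [0.9, -0.4, -1.1]
width: 0.508
```

Run:
```python
from h import *
go([.5402,.0331,.018],100.1)
print(arm.sense()['wrist_force'])
```

```text
at [0.5405 0.0329 0.0201] az 100.27 shift mm [ 0.2 -0.2  2.1] rot [-0.0008 -0.0001  0.0029] t 8.42
[ 0.8642 -0.4381 -1.1419]
```

step_arm(
  steps="0 0 1 0 0 0 200; 0 0 2 0 0 0 200; 0 0 3 0 0 0 200; 0 0 3 0 0 0 200; 0 0 3 0 0 0 150; 0 0 3 0 0 0 100; 0 0 3 0 0 0 70; 0 0 2 0 0 0 70",
  grip_force=20,
)

```text
time: 9.08
ee_pos: [0.5408, 0.0329, 0.0187]
eef_rot: [[-0.178, 0.984, 0.0], [0.984, 0.178, 0.0], [0.0, 0.0, -1.0]]
wrist_force: [-0.4, 0.5, 0.0]
width: 0.709
```

step_arm(
  steps="0 0 -6 0 0 0 70; 0 0 -16 0 0 0 70; 0 0 -28 0 0 0 70; 0 0 -42 0 0 0 70; 0 0 -58 0 0 0 90; 0 0 -74 0 0 0 90; 0 0 -88 0 0 0 90; 0 0 -100 0 0 0 90",
)

```text
time: 9.75
ee_pos: [0.5413, 0.033, 0.121]
eef_rot: [[-0.178, 0.984, 0.002], [0.984, 0.178, 0.0], [-0.0, 0.002, -1.0]]
wrist_force: [1.2, 0.9, 0.4]
width: 0.646
```

Run:
```python
from h import *
import pickle
s=arm.sense(); pickle.dump(s,open('s5.pkl','wb'))
snap('wrist','w5')
go([.5412+.0281*1,.0277-.16,.15],100.1)
```

```text
at [0.5426 0.0332 0.1228] az 100.26 shift mm [-167.6   -3.   -27.1] rot [0.0047 0.0007 0.0027] t 9.8
```

View pics/w5.png

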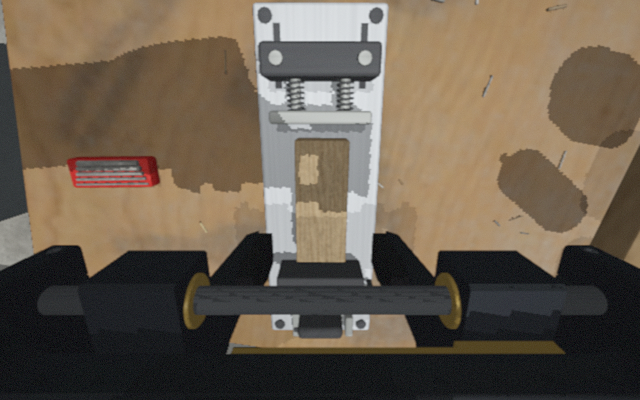

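```bash
cat >> h.py <<'E'
b0=np.array([.5412,.0277]);a0=np.radians(100.1);ex=np.array([np.cos(a0),np.sin(a0)]);ey=np.array([-ex[1],ex[0]])
def bed(P): d=np.array(P)[:2]-b0; return np.round([d@ex*1000,d@ey*1000],1)
def bw(x,y,z): return np.append(b0+ex*x/1000+ey*y/1000,z)
E
python3 - <<'E'
from h import *
go(bw(-147,0,.12),100.1)
go(bw(-147,0,.034),100.1)
E
```

```text
at [0.5426 0.0332 0.1228] az 100.26 shift mm [-152.1   -2.7    2.9] rot [0.0047 0.0007 0.0027] t 9.8
at [0.5426 0.0332 0.1228] az 100.26 shift mm [-152.1   -3.1   88.9] rot [0.0047 0.0007 0.0027] t 9.8
```

step_arm(
  steps="-15 0 0 0 0 0 255; -35 -1 0 0 0 0 255; -58 -1 0 0 0 0 255; -82 -2 0 0 0 0 255; -106 -2 2 0 0 0 255; -128 -3 2 0 0 0 255; -145 -3 2 0 0 0 255; -152 -3 2 0 0 0 255",
  grip_force=20,
)

```text
time: 10.47
ee_pos: [0.5649, -0.1207, 0.1167]
eef_rot: [[-0.174, 0.985, -0.0], [0.985, 0.174, -0.002], [-0.001, -0.0, -1.0]]
wrist_force: [0.1, -0.6, -0.4]
width: 0.065
```

Run:
```python
from h import *
s=arm.sense();snap('wrist','w6')
snap('side','s6')
go(bw(-147,0,.034),100.1);print(bed(arm.sense()['ee_pos']),arm.sense()['width'])
```

```text
at [ 0.5649 -0.1185  0.1167] az 100.12 shift mm [ 1.1  2.4 82.7] rot [-0.0001  0.0004  0.0004] t 10.57
[-148.1    2.4] 0.005463222524655139
```

View pics/w6.png

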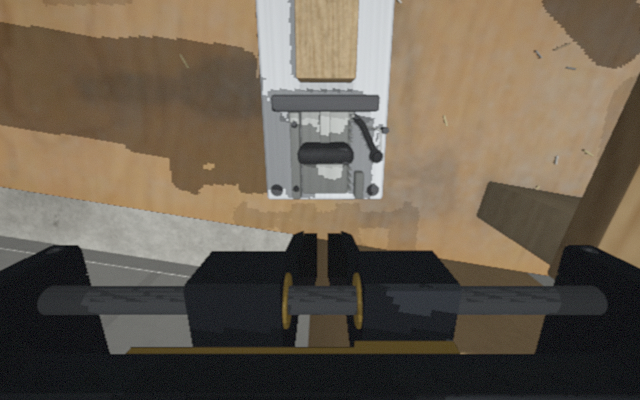

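Run:
```python
from h import *
import pickle
s=arm.sense()
for n,u,v,z in [('jawfront',326,95,.048),('jawback',326,110,.048),('lugrear',326,163,.07),('lugfront',326,142,.07),('block rear',326,79,.04),('plate end',326,199,.01)]: print(n,bed(ray('wrist',u,v,z,s)))
```

```text
jawfront [-60.4  -0.6]
jawback [-70.8  -0.7]
lugrear [-106.4   -0.5]
lugfront [-91.9  -0.4]
block rear [-48.7  -0.7]
plate end [-150.9   -1.6]
```

step_arm(
  steps="0 1 8 0 0 0 255; 0 2 20 0 0 0 255; 0 2 36 0 0 0 255; 0 2 52 0 0 0 255; 0 2 66 0 0 0 255; 0 2 76 0 0 0 255; 0 2 82 0 0 0 255; 0 2 82 0 0 0 255",
)

```text
time: 11.23
ee_pos: [0.5659, -0.1161, 0.0332]
eef_rot: [[-0.179, 0.984, -0.002], [0.984, 0.179, 0.001], [0.001, -0.002, -1.0]]
wrist_force: [-0.8, 0.4, -0.1]
width: 0.0
```

Run:
```python
from h import *
s=arm.sense();print(bed(s['ee_pos']),s['ee_pos'],s['wrist_force'],(s['wrist_force'][:2]@ex).round(2))
go(bw(-125,0,.034),100.1)
```

```text
[-145.9    0.9] [ 0.5659 -0.1161  0.0332] [-0.8121  0.3699 -0.1191] 0.51
at [ 0.5659 -0.1161  0.0332] az 100.31 shift mm [20.9  1.  -0.8] rot [-0.0022 -0.0011  0.0036] t 11.23
```

step_arm(
  steps="3 0 -1 0 0 0 255; 6 0 -1 0 0 0 255; 9 0 -1 0 0 0 255; 12 0 -1 0 0 0 255; 15 0 -1 0 0 0 255; 18 0 -1 0 0 0 255; 20 0 -1 0 0 0 255; 20 0 -1 0 0 0 255",
)

```text
time: 11.9
ee_pos: [0.5633, -0.0965, 0.0358]
eef_rot: [[-0.179, 0.984, 0.0], [0.984, 0.179, 0.0], [0.0, 0.0, -1.0]]
wrist_force: [-0.8, 0.2, 0.2]
width: 0.008
```

```bash
cat > st.py <<'E'
from h import *
s=arm.sense();print(s['time'],bed(s['ee_pos']),s['ee_pos'],s['wrist_force'],'F',(s['wrist_force'][:2]@ex).round(2))
E
python3 st.py
```

```text
11.9 [-126.1    0. ] [ 0.5633 -0.0965  0.0358] [-0.7846  0.1864  0.1881] F 0.32
```

step_arm(
  steps="1 0 0 0 0 0 255; 3 0 0 0 0 0 255; 5 0 0 0 0 0 255; 6 0 0 0 0 0 255; 8 0 0 0 0 0 255; 9 0 0 0 0 0 255; 10 0 0 0 0 0 255; 10 0 0 0 0 0 255",
)

```text
time: 12.57
ee_pos: [0.5616, -0.0876, 0.0357]
eef_rot: [[-0.178, 0.984, 0.0], [0.984, 0.178, -0.0], [-0.0, 0.0, -1.0]]
wrist_force: [1.0, -2.8, 0.2]
width: 0.008
```

```bash
python3 st.py
```

```text
12.5667 [-117.1    0.2] [ 0.5616 -0.0876  0.0357] [ 0.9574 -2.7726  0.172 ] F -2.9
```

step_arm(
  steps="2 0 0 0 0 0 255; 4 0 0 0 0 0 255; 6 0 0 0 0 0 255; 8 0 0 0 0 0 255; 10 0 0 0 0 0 255; 11 0 0 0 0 0 255; 12 0 0 0 0 0 255; 12 0 0 0 0 0 255",
)

```text
time: 13.23
ee_pos: [0.5593, -0.0753, 0.0357]
eef_rot: [[-0.178, 0.984, -0.0], [0.984, 0.178, 0.0], [0.0, -0.0, -1.0]]
wrist_force: [1.2, -2.0, -1.5]
width: 0.002
```

Run:
```python
exec(open('st.py').read())
snap('wrist','w7')
```

```text
13.2333 [-104.6    0.2] [ 0.5593 -0.0753  0.0357] [ 1.1813 -2.0452 -1.4718] F -2.22
```

View pics/w7.png

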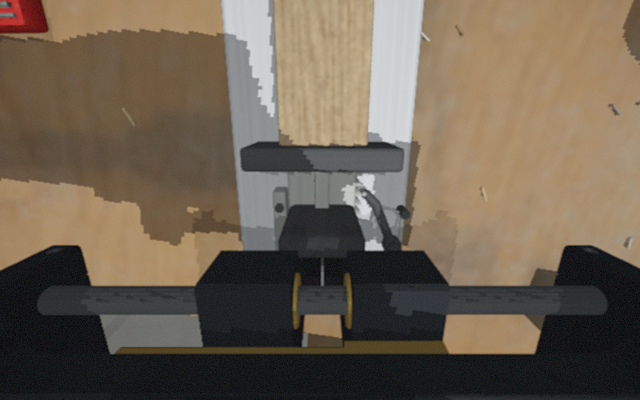

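Run:
```python
from h import *
s=arm.sense()
for n,u,v,z in [('jawfront',322,143,.048),('block rear',322,146,.04),('lugfronttop',322,206,.07)]: print(n,bed(ray('wrist',u,v,z,s)))
```

```text
jawfront [-43.4   0.4]
block rear [-45.7   0.3]
lugfronttop [-67.5   0.3]
```

step_arm(
  steps="1 0 0 0 0 0 255; 2 0 0 0 0 0 255; 3 0 0 0 0 0 255; 4 0 0 0 0 0 255; 5 0 0 0 0 0 255; 6 0 0 0 0 0 255; 6 0 0 0 0 0 255; 6 0 0 0 0 0 255",
)

```text
time: 13.95
ee_pos: [0.5583, -0.0694, 0.0357]
eef_rot: [[-0.178, 0.984, -0.0], [0.984, 0.178, 0.0], [0.0, -0.0, -1.0]]
wrist_force: [0.8, -1.9, -0.3]
width: 0.004
```

```bash
python3 st.py
```

```text
13.95 [-98.6   0.2] [ 0.5583 -0.0694  0.0357] [ 0.8057 -1.9052 -0.3098] F -2.02
```

step_arm(
  steps="0.5 0 0 0 0 0 255; 1 0 0 0 0 0 255; 1.5 0 0 0 0 0 255; 2 0 0 0 0 0 255; 2 0 0 0 0 0 255; 2 0 0 0 0 0 255; 2 0 0 0 0 0 255; 2 0 0 0 0 0 255",
)

```text
time: 14.62
ee_pos: [0.5579, -0.0674, 0.0357]
eef_rot: [[-0.178, 0.984, -0.0], [0.984, 0.178, 0.0], [0.0, -0.0, -1.0]]
wrist_force: [0.2, -0.9, -0.8]
width: 0.005
```

```bash
python3 st.py
```

```text
14.6167 [-96.6   0.2] [ 0.5579 -0.0674  0.0357] [ 0.1671 -0.8679 -0.7785] F -0.88
```

step_arm(
  steps="0.5 0 0 0 0 0 255; 1 0 0 0 0 0 255; 1.5 0 0 0 0 0 255; 2 0 0 0 0 0 255; 2 0 0 0 0 0 255; 2 0 0 0 0 0 255; 2 0 0 0 0 0 255; 2 0 0 0 0 0 255",
)

```text
time: 15.28
ee_pos: [0.5578, -0.0668, 0.0357]
eef_rot: [[-0.177, 0.984, 0.0], [0.984, 0.177, -0.001], [-0.001, 0.0, -1.0]]
wrist_force: [0.8, -5.3, -0.9]
width: 0.006
```

```bash
python3 st.py
```

```text
15.2833 [-95.9   0.2] [ 0.5578 -0.0668  0.0357] [ 0.7597 -5.3069 -0.9271] F -5.36
```

step_arm(
  steps="0.5 0 0 0 0 0 255; 1 0 0 0 0 0 255; 1.5 0 0 0 0 0 255; 2 0 0 0 0 0 255; 2 0 0 0 0 0 255; 2 0 0 0 0 0 255; 2 0 0 0 0 0 255; 2 0 0 0 0 0 255",
)

```text
time: 15.95
ee_pos: [0.5575, -0.0653, 0.0358]
eef_rot: [[-0.177, 0.984, 0.0], [0.984, 0.177, -0.002], [-0.002, 0.0, -1.0]]
wrist_force: [2.9, -6.5, -1.5]
width: 0.003
```

```bash
python3 st.py
```

```text
15.95 [-94.4   0.2] [ 0.5575 -0.0653  0.0358] [ 2.8871 -6.484  -1.4793] F -6.89
```

step_arm(
  steps="1 0 0 0 0 0 255; 2 0 0 0 0 0 255; 3 0 0 0 0 0 255; 4 0 0 0 0 0 255; 5 0 0 0 0 0 255; 5 0 0 0 0 0 255; 5 0 0 0 0 0 255; 5 0 0 0 0 0 255",
)

```text
time: 16.62
ee_pos: [0.5568, -0.0611, 0.0358]
eef_rot: [[-0.176, 0.984, 0.001], [0.984, 0.176, -0.002], [-0.002, 0.0, -1.0]]
wrist_force: [1.8, -7.0, -1.9]
width: 0.003
```

```bash
python3 st.py
```

```text
16.6167 [-90.2   0.2] [ 0.5568 -0.0611  0.0358] [ 1.764  -6.9785 -1.8954] F -7.18
```

step_arm(
  steps="0.5 0 0 0 0 0 255; 1 0 0 0 0 0 255; 1.5 0 0 0 0 0 255; 2 0 0 0 0 0 255; 2 0 0 0 0 0 255; 2 0 0 0 0 0 255; 2 0 0 0 0 0 255; 2 0 0 0 0 0 255",
)

```text
time: 17.28
ee_pos: [0.5566, -0.0599, 0.0358]
eef_rot: [[-0.176, 0.984, 0.001], [0.984, 0.176, -0.003], [-0.003, 0.0, -1.0]]
wrist_force: [3.2, -9.3, -1.6]
width: 0.003
```

Run:
```python
exec(open('st.py').read())
for c in ('top','side'):
    im=snap(c,c+'8')
```

```text
17.2833 [-89.    0.2] [ 0.5566 -0.0599  0.0358] [ 3.2349 -9.2649 -1.5862] F -9.69
```

step_arm(
  steps="0.5 0 0 0 0 0 255; 1 0 0 0 0 0 255; 1.5 0 0 0 0 0 255; 2 0 0 0 0 0 255; 2 0 0 0 0 0 255; 2 0 0 0 0 0 255; 2 0 0 0 0 0 255; 2 0 0 0 0 0 255",
)

```text
time: 18.05
ee_pos: [0.5563, -0.0584, 0.0358]
eef_rot: [[-0.176, 0.984, 0.001], [0.984, 0.176, -0.004], [-0.004, 0.0, -1.0]]
wrist_force: [3.4, -10.3, -1.9]
width: 0.006
```

```bash
python3 st.py
```

```text
18.05 [-87.4   0.3] [ 0.5563 -0.0584  0.0358] [  3.424  -10.3006  -1.9383] F -10.74
```

step_arm(
  steps="0.5 0 0 0 0 0 255; 1 0 0 0 0 0 255; 1.5 0 0 0 0 0 255; 1.5 0 0 0 0 0 255; 1.5 0 0 0 0 0 255; 1.5 0 0 0 0 0 255; 1.5 0 0 0 0 0 255; 1.5 0 0 0 0 0 255",
)

```text
time: 18.72
ee_pos: [0.5561, -0.0573, 0.0358]
eef_rot: [[-0.175, 0.985, 0.001], [0.984, 0.175, -0.004], [-0.004, 0.0, -1.0]]
wrist_force: [3.0, -10.8, -1.8]
width: 0.004
```

```bash
python3 st.py
```

```text
18.7167 [-86.3   0.2] [ 0.5561 -0.0573  0.0358] [  3.0408 -10.8263  -1.8199] F -11.19
```

step_arm(
  steps="0.5 0 0 0 0 0 255; 1 0 0 0 0 0 255; 1 0 0 0 0 0 255; 1 0 0 0 0 0 255; 1 0 0 0 0 0 255; 1 0 0 0 0 0 255; 1 0 0 0 0 0 255; 1 0 0 0 0 0 255",
)

```text
time: 19.38
ee_pos: [0.5559, -0.0561, 0.0358]
eef_rot: [[-0.175, 0.984, 0.001], [0.984, 0.175, -0.004], [-0.004, 0.0, -1.0]]
wrist_force: [3.1, -9.9, -1.3]
width: 0.006
```

```bash
python3 st.py
```

```text
19.3833 [-85.1   0.3] [ 0.5559 -0.0561  0.0358] [ 3.0869 -9.857  -1.3146] F -10.25
```

step_arm(
  steps="0.5 0 0 0 0 0 255; 1 0 0 0 0 0 255; 1.5 0 0 0 0 0 255; 1.5 0 0 0 0 0 255; 1.5 0 0 0 0 0 255; 1.5 0 0 0 0 0 255; 1.5 0 0 0 0 0 255; 1.5 0 0 0 0 0 255",
)

```text
time: 20.05
ee_pos: [0.5557, -0.0552, 0.0358]
eef_rot: [[-0.175, 0.985, 0.001], [0.985, 0.175, -0.005], [-0.005, 0.0, -1.0]]
wrist_force: [3.1, -11.4, -2.1]
width: 0.005
```

```bash
python3 st.py
```

```text
20.05 [-84.2   0.2] [ 0.5557 -0.0552  0.0358] [  3.0502 -11.3965  -2.1064] F -11.75
```

step_arm(
  steps="-1 0 0 0 0 0 255; -2 0 0 0 0 0 255; -3 0 0 0 0 0 255; -3.5 0 0 0 0 0 255; -4 0 0 0 0 0 255; -4 0 0 0 0 0 255; -4 0 0 0 0 0 255; -4 0 0 0 0 0 255",
)

```text
time: 20.72
ee_pos: [0.556, -0.0566, 0.0357]
eef_rot: [[-0.177, 0.984, 0.0], [0.984, 0.177, -0.002], [-0.002, 0.0, -1.0]]
wrist_force: [2.2, -5.7, -1.0]
width: 0.004
```

```bash
python3 st.py
```

```text
20.7167 [-85.5   0.2] [ 0.556  -0.0566  0.0357] [ 2.2307 -5.7485 -1.0202] F -6.05
```

step_arm(
  steps="-2 0 0 0 0 0 255; -5 0 0 0 0 0 255; -9 0 0 0 0 0 255; -13 0 0 0 0 0 255; -18 0 0 0 0 0 255; -22 0 0 0 0 0 255; -25 0 0 0 0 0 255; -25 0 0 0 0 0 255",
)

```text
time: 21.38
ee_pos: [0.5602, -0.0805, 0.0357]
eef_rot: [[-0.177, 0.984, -0.0], [0.984, 0.177, -0.0], [-0.0, -0.0, -1.0]]
wrist_force: [-0.3, 0.1, -0.1]
width: 0.006
```

```bash
python3 st.py; python3 -c "
from h import *
go(bw(0,0,.2),100.1)"
```

```text
21.3833 [-109.9    0.3] [ 0.5602 -0.0805  0.0357] [-0.3026  0.1417 -0.0927] F 0.19
at [ 0.5602 -0.0805  0.0357] az 100.19 shift mm [ 109.8    0.5 -164.4] rot [-0.0001  0.0004  0.0015] t 21.38
```

step_arm(
  steps="0 0 -15 0 0 0 255; 0 0 -40 0 0 0 255; 0 0 -75 0 0 0 255; 15 0 -110 0 0 0 255; 40 0 -140 0 0 0 255; 70 0 -160 0 0 0 255; 95 0 -165 0 0 0 255; 110 0 -165 0 0 0 255",
)

```text
time: 22.05
ee_pos: [0.541, 0.0325, 0.2032]
eef_rot: [[-0.181, 0.983, 0.004], [0.983, 0.181, 0.001], [0.001, 0.004, -1.0]]
wrist_force: [0.1, -0.4, 0.0]
width: 0.002
```

step_arm(
  steps="0 0 0 0 0 0 255; 0 0 0 0 0 0 255; 0 0 0 0 0 0 255; 0 0 0 0 0 0 255; 0 0 0 0 0 0 255; 0 0 0 0 0 0 255; 0 0 0 0 0 0 255; 0 0 0 0 0 0 255",
)

```text
time: 22.72
ee_pos: [0.5405, 0.0285, 0.2006]
eef_rot: [[-0.178, 0.984, -0.0], [0.984, 0.178, 0.0], [0.0, -0.0, -1.0]]
wrist_force: [0.6, -0.8, -0.0]
width: 0.011
```

Run:
```python
exec(open('st.py').read())
import pickle; pickle.dump(s,open('s9.pkl','wb'))
im=snap('wrist','w9'); cv2.imwrite('pics/w9z.png',cv2.resize(im[60:300,230:400],None,fx=2.5,fy=2.5,interpolation=cv2.INTER_CUBIC))
```

```text
22.7167 [0.9 0.5] [0.5405 0.0285 0.2006] [ 0.5559 -0.7886 -0.0227] F -0.87
```

View pics/w9.png

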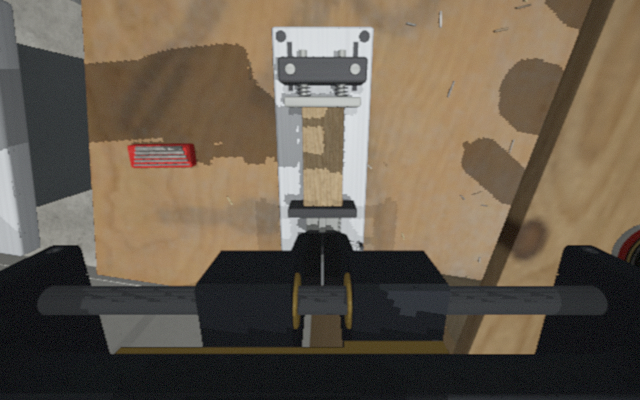

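View pics/w9z.png

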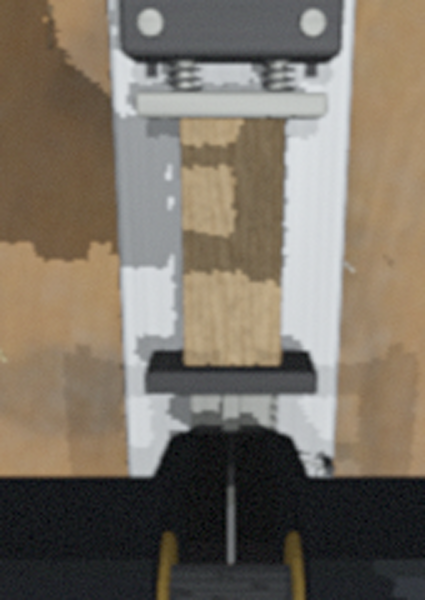

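Run:
```python
from h import *
import pickle
s=pickle.load(open('s9.pkl','rb'))
s1=pickle.load(open('s1.pkl','rb'));s4=pickle.load(open('s4.pkl','rb'))
for z in (.042,.045): print('now',bed(ray('wrist',324,106.8,z,s)),bed(ray('wrist',324,97.4,z,s)))
print('plate far corners',bed(ray('wrist',273,27,.01,s)),bed(ray('wrist',373,28,.01,s)))
print('jaw front', bed(ray('wrist',322,206,.04,s)))
# end-unit screws heads, same z guess
for n,S,pts in [('w4',s4,[(264,48),(382,47)]),('w9',s,[(230+150/2.5,60+22/2.5),(230+313/2.5,60+22/2.5)])]:
    print(n,[bed(ray('wrist',u,v,.055,S)) for u,v in pts])
```

```text
now [82.8 -1.5] [92.  -1.5]
now [82.7 -1.5] [91.8 -1.5]
plate far corners [164.5  53. ] [163.8 -53.8]
jaw front [-26.7   0.3]
w4 [array([116.5,  31.3]), array([117.2, -29.6])]
w9 [array([117.1,  31.4]), array([117.3, -31.3])]
```

Run:
```python
from h import *
im=snap('side','s10'); cv2.imwrite('pics/s10z.png',cv2.resize(im[155:275,230:390],(800,600),interpolation=cv2.INTER_CUBIC))
```

```text
(no output)
```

View pics/s10z.png

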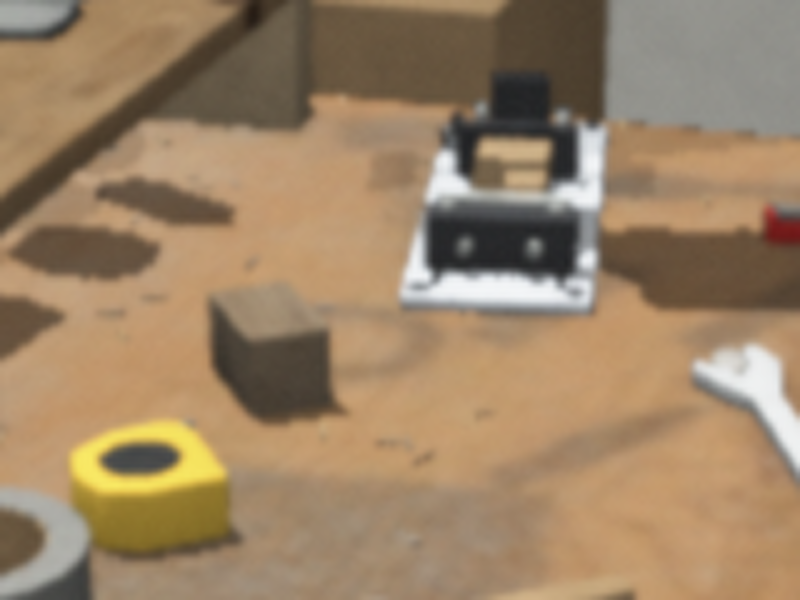

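The side view shows the offcut flat on the bed, gripped between jaw and pad at about (513,163) in the zoomed picture. The short offcut, tape measure and wrench stand where they were.

Run:
```python
from h import *
print(arm.job_done(), arm.sense()['time'])
```

```text
the job is handed in; nothing more can be done
the job is handed in; nothing more can be done
```

The long pine offcut is now clamped flat and lengthwise on the bed, held by the pawl alone, and the job is handed in at about 23 s.

- **Placing:** I gripped the offcut across its width, laid it between jaw and pad, and let go.
- **Pushing:** I pushed the lug with shut fingers. The offcut met the pad as expected. I pushed on in small steps until the force dipped at the last tooth, at about 10–11 N. I then pushed 1 mm more, reaching a peak of about 12 N, and backed off. As I backed off, the force on the fingers fell faster than the pad spring accounts for, so the pawl was holding.
- **Pad travel:** The last wrist picture puts the pad's face at 82.8 mm from the bed's centre, against 72.4 mm when free. It is pressed in about 10.4 mm of 24, a little short of the 12 mm half-way point. The next tooth would have put it at about 16.4 mm, so I stopped there.
- **Other checks:** The last pictures show the offcut flat and straight, touching both jaw and pad. The short offcut, tape measure and wrench look unmoved, and the gripper is clear, about 0.2 m above the bench. No check failed. The two cameras disagreed by about 3 mm on where the clamp sits, and I used a joint fit of both.

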